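Change over the sample carriers of the vape-liquid analyser

TASK

The pod run is finished and the vials are next: hook a fingertip behind the front lip of the carrier with the three vape pods and draw it gently out along its runner to the stop, and push the half-out carrier with the three round vials gently all the way home in its own lane. Grip and lift nothing: do not touch the pods or vials, which must stay standing in their wells, and leave the empty carrier and the bottle, jar and vapes standing around as they are.

Things in the scene. Friction and masses are not known exactly. Their poses are not given: they have to be found in the camera images.
- bay: Fixed loading bay: grey metal deck 270 (x) x 238 mm with 3 parallel lanes 70 mm apart in y (middle one at y = 0), fences 18 mm high between. Behind it (x 147 to 297 mm) the analyser's grey housing, 90 mm high, sampling rail and thin needle arm above it to 131 mm. Origin: deck centre at table height; x along the lanes away from the robot. A carrier's lip is at x = 0 when home, -110 mm when out. Lanes are shuffled.
- carrier_pods (a joint): Slide of the carrier with the three vape pods: a white plastic carrier 44 mm wide, 136 mm long, captive on one of the bay's three runners (it slides, it cannot be lifted). In m: 0 = fully home (far from the robot), grows as it is drawn out, hard stop at 0.110. About 1.2 N of friction; stays where left. Starts fully home.
- carrier_vials (a joint): Slide of the carrier with the three round vials, same build, in another lane. In m: 0 = fully home (far from the robot), grows as it is drawn out, hard stop at 0.110. About 1.2 N of friction; stays where left. Starts 60 to 105 mm out.
- carrier_empty (a joint): Slide of the third carrier, its three wells empty, in the remaining lane. In m: 0 = fully home (far from the robot), grows as it is drawn out, hard stop at 0.110. About 1.2 N of friction; stays where left. Starts within 12 mm of home.
- lip_pods (a point): Middle of the top edge of the pod carrier's front lip, 50 mm above the table; moves with it. Lip: upright plate across the 44 mm width, 6 mm thick, bead 8 mm thick on top. x axis along the runner towards home (drawing out is -x), y along the lip, z up. Behind it (+x) an open finger pocket 47 mm long, floor 18 mm above the table; then the wells (50 to 132 mm behind this point, top 42 mm above the table).
- lip_vials (a point): Middle of the top edge of the vial carrier's front lip, 50 mm above the table; same shape, axes and pocket as lip_pods. In front of the lip (-x) lies only the bare runner, 10 mm above the table.
- lip_empty (a point): Middle of the top edge of the empty carrier's front lip; same shape and axes as lip_pods.
- pod0: Vape pod 1 of 3 in the pod carrier: a flat amber tank 14 x 22 mm with a narrower black mouthpiece, 48 mm tall, standing loose in a rectangular well, 18 mm deep, its top 72 mm above the table. Origin: centre of its underside, 24 mm above the table; z up.
- pod1: Vape pod 2 of 3 in the pod carrier: a flat amber tank 14 x 22 mm with a narrower black mouthpiece, 48 mm tall, standing loose in a rectangular well, 18 mm deep, its top 72 mm above the table. Origin: centre of its underside, 24 mm above the table; z up.
- pod2: Vape pod 3 of 3 in the pod carrier: a flat amber tank 14 x 22 mm with a narrower black mouthpiece, 48 mm tall, standing loose in a rectangular well, 18 mm deep, its top 72 mm above the table. Origin: centre of its underside, 24 mm above the table; z up.
- vial0: Vial 1 of 3 in the vial carrier: clear round glass with an aluminium cap, 15 mm across, 45 mm tall, seated snugly in a round well (it would pull straight up), 18 mm deep, its top 69 mm above the table. Origin: centre of its underside, 24 mm above the table; z up.
- vial1: Vial 2 of 3 in the vial carrier: clear round glass with an aluminium cap, 15 mm across, 45 mm tall, seated snugly in a round well (it would pull straight up), 18 mm deep, its top 69 mm above the table. Origin: centre of its underside, 24 mm above the table; z up.
- vial2: Vial 3 of 3 in the vial carrier: clear round glass with an aluminium cap, 15 mm across, 45 mm tall, seated snugly in a round well (it would pull straight up), 18 mm deep, its top 69 mm above the table. Origin: centre of its underside, 24 mm above the table; z up.
- dropper: Small black dropper bottle with a clear nozzle, 22 mm across and 62 mm tall, left standing on the bare runner in front of the empty carrier. A bystander. Origin: centre of its underside, 10 mm above the table.
- box_vape: Purple box-shaped vape with a black mouthpiece, 26 x 42 mm, 94 mm tall, standing on the table to the left of the bay. A bystander. Origin: centre of its underside.
- pod_vape: White vape with its pod in, 18 x 30 mm, 82 mm tall, standing on the table to the right of the bay. A bystander. Origin: centre of its underside.
- flavour_jar: Small round jar with a black cap, 38 mm across, 55 mm tall, on the table to the left of the bay. A bystander. Origin: centre of its underside.
- spare_pod: A single vape pod like those in the carrier, 14 x 22 mm, 48 mm tall, standing on the table to the right of the bay. A bystander. Origin: centre of its underside.
- tube_vape: Round steel tube vape with a clear tank and black mouthpiece, 24 mm across, 100 mm tall, standing on the table to the right of the bay. A bystander. Origin: centre of its underside.
Things that resemble listed ones, but are neither listed nor needed, are in the scene too. What is shaped like the pod0 but pink is not meant.

How it is judged (in metres and radians):
At the end, for the whole second after the job is handed in: The pod carrier is within 10 mm of its outer stop, the vial carrier within 8 mm of fully home, the empty carrier within 8 mm of its start, all at rest (below 10 mm/s), and every pod and vial stands in its well (raised no more than 4 mm, the pods tilted less than 0.2 rad) (value of joint carrier_pods above 0.1 m and value of joint carrier_vials below 0.008 m and distance of lip_empty from where it was at the start of the episode below 0.008 m and velocity of joint carrier_pods between -0.01 and 0.01 m/s and velocity of joint carrier_vials between -0.01 and 0.01 m/s and velocity of joint carrier_empty between -0.01 and 0.01 m/s and height (world z) of each of pod0, pod1, pod2, vial0, vial1, vial2 below 0.028 m and angle between each of pod0, pod1, pod2's own z axis and vertical below 0.2 rad); the robot touches nothing.
It fails at once if a finger or the arm touched a pod or a vial (more than 1 N) (contact force between any of the fingers, the arm and pod0 above 1 N or contact force between any of the fingers, the arm and pod1 above 1 N or contact force between any of the fingers, the arm and pod2 above 1 N or contact force between any of the fingers, the arm and vial0 above 1 N or contact force between any of the fingers, the arm and vial1 above 1 N or contact force between any of the fingers, the arm and vial2 above 1 N).
It fails at once if a pod or vial was lifted more than 12 mm, or a pod tipped (0.4 rad), in its well (height (world z) of any of pod0, pod1, pod2, vial0, vial1, vial2 above 0.036 m or angle between any of pod0, pod1, pod2's own z axis and vertical above 0.4 rad).
It fails at once if the empty carrier was drawn out (more than 20 mm from its start) (distance of lip_empty from where it was at the start of the episode above 0.02 m).
It fails at once if a carrier was gripped or forced (fingers press on it with more than 34 N) (contact force between the fingers and carrier_pods above 34 N or contact force between the fingers and carrier_vials above 34 N or contact force between the fingers and carrier_empty above 34 N).
It fails at once if a bystander was moved more than 15 mm or tipped (0.3 rad) (distance of any of dropper, box_vape, pod_vape, flavour_jar, spare_pod, tube_vape from where it was at the start of the episode above 0.015 m or angle between any of dropper, box_vape, pod_vape, flavour_jar, spare_pod, tube_vape's own z axis and vertical above 0.3 rad).
It also fails if it takes over 53 s, if anything falls off the work surface, if the arm or the gripper's body presses on something with over 40 N, if the wrist force passes 120 N, or if a joint passes its speed limit or range.

ROBOT

A 6-joint arm with a two-finger parallel gripper is mounted at the origin on the work surface. World frame = base frame: x ahead of the robot, y to its left, z up, the work surface at z = 0. Lengths are in mm, angles in rad, forces in N, time in s.
With the tool pointing down it reaches from about 275 to 1000 mm from the base axis. Payload 8.4 kg.
Tool frame: the origin (TCP) lies midway between the tips of the shut fingers; the grasp point (between the pads) lies 19 mm behind it; z points along the fingers, y is the direction in which the jaws open and shut (so a half turn about z gives the same grasp; the last joint's range is limited). The gripper opens to 85 mm and grips with 20 to 120 N. Pads are 22 mm wide; open, the fingers measure 114 mm over their backs; the gripper's body (76 mm by 85 mm) begins 54 mm behind the grasp point. The pads swing forward as they close: fully open they stand 13 mm farther back than shut.
Start: joints at [-1.163, 0.353, 1.633, -0, 1.155, -0.002], TCP at [249.015, -573.253, 195.281] pointing down, gripper open.
Joint ranges: [-2.63, 2.63], [-0.92, 2.1], [0.06, 2.66], [-1.3, 4.44], [0, 2.69], [-3.02, 3.02]. Speed limits (rad/s): [2.22, 2.22, 2.79, 3.14, 3.14, 3.14].

INTERFACE

Orientations are given as [roll, pitch, yaw] about the fixed x, y, z axes, in that order (R = Rz(yaw) Ry(pitch) Rx(roll)).
In Python, from rig import * gives the robot as it stands.
- The arm moves only by the tool play_rows, never from a script. Its argument "moves" is a list of rows, each a list of 3 entries, a list of its own where there are three numbers: the shift along the tool's x, y, z in m, then the turn, a rotation vector about the tool's x, y, z in rad, then the opening in per cent of the stroke, from 0 (shut) to 100 (fully open). In form: [[[x, y, z], [rx, ry, rz], fingers], ...]. A call has 1 to 20 rows; each row shifts and turns the commanded pose from where the row before left it, along the tool's axes as they then stand; what a row does not reach is not made up. A row lasts 1/10 s, in which the tool goes at most 50 mm and 8.59 degrees, less where a joint would pass 70% of its speed; a pose out of reach is approached as far as the arm can. A call is refused whole if a number of a shift passes 0.05 or a number of a turn 0.15, either way. A call with a gripper value outside its range is refused whole. The fingers move at their own pace and stop on an object; "squeeze" is the grip in N (left out, the last holds). Time passes only in rows, so rows that do not move let the fingers close. It gives the time, the measured TCP pose, the force and the opening at its end, in the units of the state.
- sense(): the state, without advancing time (a new reading comes with each control period).
- grab_frame(name): name is "scene" or "top" or "wrist"; returns a dict with "pixels" (480x640x3 uint8, red, green, blue), "intrinsics" (3x3 intrinsics, pixels), "R" (3x3) and "t" (3): a world point X has camera coordinates R X + t. Camera axes: x right, y down, z forward; pixel columns grow to the right and rows downward; lengths in mm; the calibration is good to about 2 mm. A picture is of the moment at which its call begins. There is no depth.
- sign_off(): hands the job in, once; it reports no verdict.
The state is a dict: "clock": time; "qpos": joint angles; "qvel": joint speeds; "joint_efforts": joint torques, N m; "eef_pos": TCP position; "tcp_rot": TCP orientation; "contact_force": force on the tool from outside, world axes, zero at the start; "wrist_torque": the same for the moment, N m; "opening": opening from 0.0 (shut) to 1.0 (fully open).
Only numpy, scipy, OpenCV 4.12 (cv2) and the standard library are available. Lean on these libraries where they do the work, as an engineer would, in place of code of your own. Each camera call takes 0.05 s, during which the arm holds its last target. There are 200 camera calls.

## Working session

There is one attempt and no reset: what is moved stays moved. The work goes in short steps, Python scripts to look and compute and a tool call to move; the robot and the scene stay as the last step left them, time stands still between calls to the robot, and variables do not carry over. Pictures are saved under pics/ and viewed, about 8 in all and at most 12, crops included, and the job is handed in when it is done.

Besides the shell and the picture viewer there is one more tool, called after "Call:" as a command line: name --argument value ..., lists and objects as JSON in quotes. play_rows: Moves the arm, as the interface text tells. Its arguments: {"type":"object","properties":{"moves":{"type":"array"},"squeeze":{"type":"number"}},"required":["moves"]}

```bash
mkdir -p pics; python3 - <<'E'
from rig import *
import cv2,pickle
D={}
for n in("scene","top"):
    f=grab_frame(n); D[n]=f; cv2.imwrite(f"pics/{n}0.png",f["pixels"][:,:,::-1])
    print(n,f["intrinsics"],f["R"],f["t"])
pickle.dump(D,open("f0.pkl","wb")); s=sense(); print(s)
E
```

```text
scene [[448.04096      0.         316.99236181]
 [  0.         448.04096    245.20600062]
 [  0.           0.           1.        ]] [[-0.63000723  0.77658716 -0.00180837]
 [ 0.39812111  0.32097513 -0.85934542]
 [-0.66677618 -0.54211377 -0.5113924 ]] [ 373.99310939 -193.73564406 1133.1972753 ]
top [[568.36134398   0.         318.11884797]
 [  0.         568.36134398 240.2853848 ]
 [  0.           0.           1.        ]] [[-0.02500402 -0.99941018  0.02353912]
 [-0.9891399   0.02132193 -0.14542225]
 [ 0.14483458 -0.02691962 -0.98908962]] [ 33.62340141 666.10742059 801.94899602]
{'clock': 0.1, 'qpos': array([-1.16341078e+00,  3.53569829e-01,  1.63408397e+00, -7.49086113e-06,
        1.15520136e+00, -2.39187383e-03]), 'qvel': array([-9.29191997e-05, -2.24785899e-03, -1.59933608e-03, -3.12726360e-04,
       -4.56002151e-04, -3.93859989e-04]), 'joint_efforts': array([ 7.12520227e-05, -6.06355405e+01, -3.42820072e+01, -5.69702945e-05,
        3.90401328e-03, -6.64521409e-06]), 'eef_pos': array([ 248.81247442, -572.807604  ,  194.63208373]), 'tcp_rot': array([-3.14033013e+00,  3.82961469e-06,  4.09780452e-01]), 'contact_force': array([0.45567413, 0.01058414, 0.96677927]), 'wrist_torque': array([-0.01884374, -0.00345597,  0.01609726]), 'opening': 1.0030725377765384}
```

View pics/scene0.png

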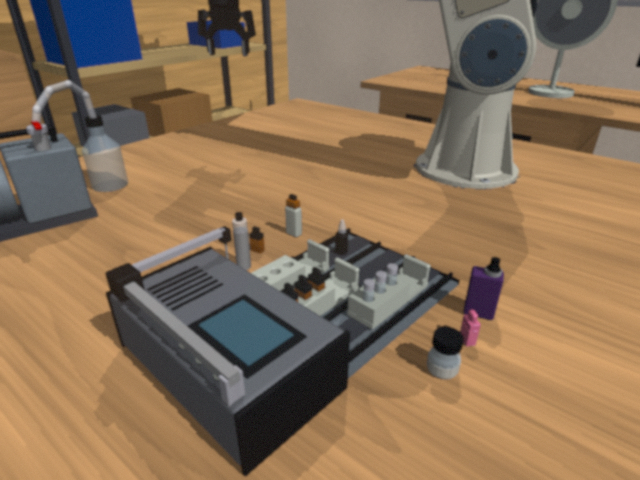

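View pics/top0.png

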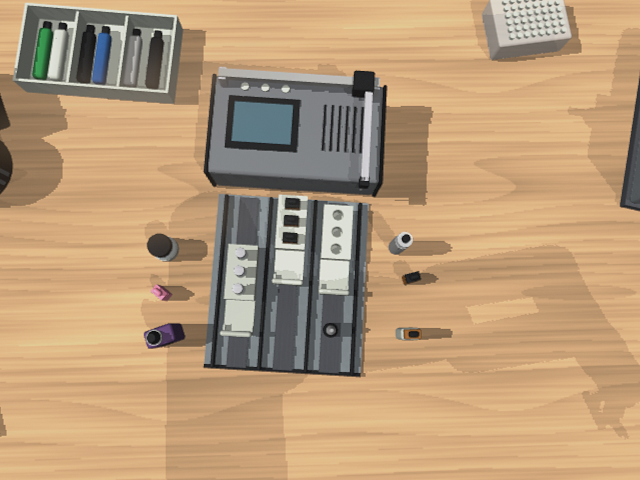

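The scene and top pictures agree:
- **Left lane:** the vial carrier, half out, with its lip near top pixel (238,332).
- **Middle lane:** the pod carrier, home, with its lip near (288,281) and amber/black pods at (291,204–238).
- **Right lane:** the empty carrier, with its lip near (335,291) and the dropper at (331,330) in front.

Possible mix-ups: the pink pod at (160,293) and the spare pod at (411,277) both stand on the table, and the empty carrier (335,250) looks like the pod carrier. I'll check these in a close crop.

```bash
cat > h.py <<'E'
import numpy as np,cv2
def ray(f,px,z):
    K,R,t=np.array(f["intrinsics"]),np.array(f["R"]),np.array(f["t"])
    d=R.T@np.linalg.inv(K)@np.array([px[0],px[1],1.]); c=-R.T@t
    return (c+d*(z-c[2])/d[2])
def proj(f,X):
    K,R,t=np.array(f["intrinsics"]),np.array(f["R"]),np.array(f["t"])
    p=K@(R@np.array(X,float)+t); return p[:2]/p[2]
E
python3 - <<'E'
import pickle
from h import *
D=pickle.load(open("f0.pkl","rb")); f=D["top"]
im=f["pixels"][:,:,::-1]
c=cv2.resize(im[190:380,200:376],None,fx=3.1,fy=3.1,interpolation=cv2.INTER_CUBIC); cv2.imwrite("pics/crop1.png",c)
for n,p in dict(vlip=(238,332),plip=(288,281),elip=(335,291)).items(): print(n,ray(f,p,50))
hsv=cv2.cvtColor(np.ascontiguousarray(im),cv2.COLOR_BGR2HSV)
m=((hsv[:,:,2]>170)&(hsv[:,:,1]<50)).astype(np.uint8); m[:190]=0;m[380:]=0;m[:,:210]=0;m[:,372:]=0
n,l,st,ce=cv2.connectedComponentsWithStats(m)
for i in range(1,n):
    if st[i,4]>60: print(st[i],ce[i],cv2.minAreaRect(np.argwhere(l==i)[:,::-1].astype(np.float32)))
E
```

```text
vlip [534.26575566 137.98232703  50.        ]
plip [606.71603682  64.10951866  50.        ]
elip [590.3581795   -4.85748984  50.        ]
[275 195  33  55 804] [288.74378109 222.2039801 ] ((290.9955749511719, 221.56637573242188), (29.201841354370117, 53.414756774902344), 3.814074993133545)
[ 321  204   33   56 1319] [337.01440485 231.63912055] ((336.96697998046875, 231.52919006347656), (29.442550659179688, 53.458194732666016), 3.5763344764709473)
[ 223  244   35   88 1991] [238.40532396 289.88196886] ((239.73316955566406, 287.336669921875), (30.56182289123535, 86.09245300292969), 2.862405300140381)
[272 250  33  35 896] [289.00892857 266.25669643] ((288.1639099121094, 266.6967468261719), (29.786258697509766, 33.58876037597656), 5.19442892074585)
[319 260  30  34 897] [333.83166109 275.85507246] ((333.6329650878906, 276.5435791015625), (28.517375946044922, 33.090919494628906), 2.2025983333587646)
[220 331  30   6 100] [234.22 333.46] ((234.47068786621094, 333.4982604980469), (29.067401885986328, 3.5233213901519775), 3.3664608001708984)
```

View pics/crop1.png

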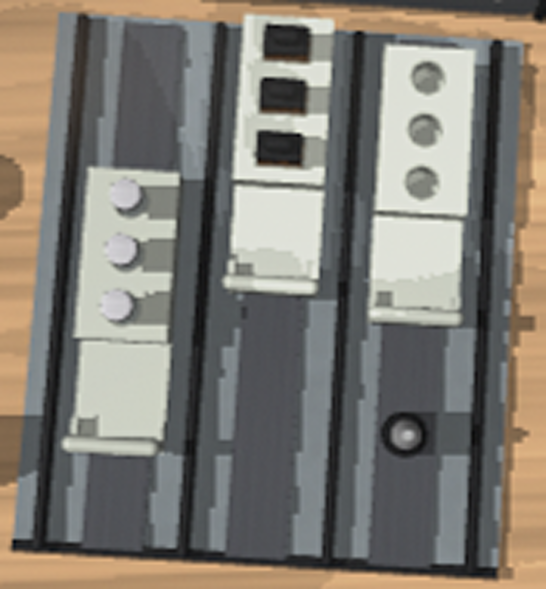

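The close crop confirms the choice. The middle carrier holds three black-topped pods, the left one three capped vials, and the right one is empty with the dropper in front. Bead centres in the crop are (111,446), (270,285) and (415,316). Next I compute the bay frame.

```bash
cat > geo.py <<'E'
import pickle
from h import *
f=pickle.load(open("f0.pkl","rb"))["top"]
P=lambda c,z:ray(f,(200+c[0]/3.1,190+c[1]/3.1),z)[:2]
fen=[((82,15),(42,545)),((221,25),(185,555)),((359,35),(330,560)),((497,45),(470,570))]
yaws=[np.arctan2(*(P(a,18)-P(b,18))[::-1]) for a,b in fen]
yaw=np.mean(yaws); ux=np.array([np.cos(yaw),np.sin(yaw)]); uy=np.array([-ux[1],ux[0]])
lip={n:P(c,48) for n,c in dict(vials=(111,446),pods=(270,285),empty=(415,316)).items()}
E
python3 - <<'E'
from geo import *
print("yaws",yaws,yaw)
for n,p in lip.items(): print(n,p,"lane",(p-lip["pods"])@ux,(p-lip["pods"])@uy)
for a,b in fen: print("fence y",[(P(q,18)-lip["pods"])@uy for q in(a,b)])
print("well edge pods",(P((279,184),42)-lip["pods"])@ux,"deck front",(P((255,560),10)-lip["pods"])@ux)
for n,p in dict(box=(163,336),jar=(160,247),dropper=(331,330),tube=(403,240),podv=(408,333)).items(): print(n,[(ray(f,p,z)[:2]-lip["pods"])@np.array([ux,uy]).T for z in(60,)])
E
```

```text
yaws [np.float64(-0.07510762001761051), np.float64(-0.07933487280011439), np.float64(-0.07846497170639574), np.float64(-0.08625657917014408)] -0.07979101092356618
vials [531.63372    141.40950411] lane -79.69408969406999 69.75684735146116
pods [605.51418865  65.52246941] lane 0.0 0.0
empty [589.13062541  -3.25671503] lane -10.849297838901334 -69.86622999527783
fence y [np.float64(104.07107203698973), np.float64(102.84505837875552)]
fence y [np.float64(33.92311053652098), np.float64(33.80364885061706)]
fence y [np.float64(-35.86846391541926), np.float64(-36.212676588930414)]
fence y [np.float64(-105.80534609106205), np.float64(-104.12592259252911)]
well edge pods 49.50834968640273 deck front -131.47693890380555
box [array([-88.05022939, 171.78690581])]
jar [array([ 39.66632407, 188.23403128])]
dropper [array([-66.47514023, -67.92808226])]
tube [array([  70.79085631, -167.6804967 ])]
podv [array([ -64.6815805 , -179.40840968])]
```

Call:
play_rows --moves '[[[0,0,0],[0,0,0.1225],0],[[0,0,0],[0,0,0.1225],0],[[0,0,0],[0,0,0.1225],0],[[0,0,0],[0,0,0.1225],0],[[0,0,0],[0,0,0],0],[[0,0,0],[0,0,0],0],[[0,0,0],[0,0,0],0]]'

```text
clock: 0.8
eef_pos: [248.9, -573.1, 195.1]
tcp_rot: [-3.141, 0.0, -0.078]
contact_force: [-0.2, 0.2, -0.2]
opening: -0.001
```

```bash
cat > to.py <<'E'
from geo import *
from rig import sense
import sys
from scipy.spatial.transform import Rotation as Ro
s=sense(); R=Ro.from_euler("xyz",s["tcp_rot"]).as_matrix(); p=s["eef_pos"]
def to(lx,ly,z):
    X=np.r_[lip["pods"]+ux*lx+uy*ly,z]; return np.round(R.T@(X-p),1)
print("clk",s["clock"],"lane",(p[:2]-lip["pods"])@ux,(p[:2]-lip["pods"])@uy,p[2],"yawerr",s["tcp_rot"][2]-yaw,"F",s["contact_force"],"op",s["opening"])
a=list(map(float,sys.argv[1:]))
if a: print("shift tool mm",to(*a))
E
python3 to.py -115 69.8 160
```

```text
clk 0.8 lane -304.5332225681043 -665.0380204712276 195.0980245409783 yawerr 0.002251399169490312 F [-0.15678945  0.20420677 -0.16666276] op -0.0012603504883365688
shift tool mm [ 191.2 -734.4   35.3]
```

Call:
play_rows --moves '[[[0.01,-0.0385,0],[0,0,0],0],[[0.01,-0.0385,0],[0,0,0],0],[[0.01,-0.0385,0],[0,0,0],0],[[0.01,-0.0385,0],[0,0,0],0],[[0.01,-0.0385,0],[0,0,0],0],[[0.01,-0.0385,0],[0,0,0],0],[[0.01,-0.0385,0],[0,0,0],0],[[0.01,-0.0385,0],[0,0,0],0],[[0.01,-0.0385,0],[0,0,0],0],[[0.01,-0.0385,0],[0,0,0],0],[[0.01,-0.0385,0],[0,0,0],0],[[0.01,-0.0385,0],[0,0,0],0],[[0.01,-0.0385,0],[0,0,0],0],[[0.01,-0.0385,0],[0,0,0],0],[[0.01,-0.0385,0],[0,0,0],0],[[0.01,-0.0385,0],[0,0,0],0],[[0.01,-0.0385,0],[0,0,0],0],[[0.01,-0.0385,0],[0,0,0],0],[[0.01,-0.0385,0],[0,0,0],0],[[0,0,0],[0,0,0],0]]'

```text
clock: 2.8
eef_pos: [498.6, 144.6, 195.5]
tcp_rot: [-3.14, -0.001, -0.075]
contact_force: [0.0, -0.5, -0.4]
opening: 0.003
```

```bash
python3 to.py -115 69.8 80; python3 -c "
from rig import *;import cv2
cv2.imwrite('pics/w1.png',grab_frame('wrist')['pixels'][:,:,::-1])"
```

```text
clk 2.8 lane -112.88447920945693 70.25848651057247 195.46528530933622 yawerr 0.004504627755317306 F [ 0.00149345 -0.48407672 -0.35250027] op 0.003483258644777023
shift tool mm [ -2.3   0.6 115.5]
```

View pics/w1.png

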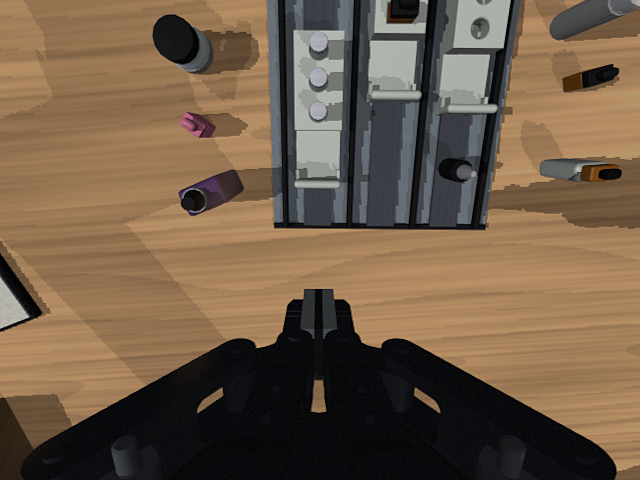

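The wrist view shows the shut fingers at (318,320) in line with the vial carrier's lip (317,184). The vials at (318,42–110) and the dropper at (457,170) are well clear. I descend in front of the lip.

Call:
play_rows --moves '[[[-0.002,0,0.03],[0,0,0],0],[[0,0,0.03],[0,0,0],0],[[0,0,0.03],[0,0,0],0],[[0,0,0.03],[0,0,0],0],[[0,0,0.02],[0,0,0],0],[[0,0,0.01],[0,0,0],0],[[0,0,0.01],[0,0,0],0],[[0,0,0],[0,0,0],0],[[0,0,0],[0,0,0],0]]'

```text
clock: 3.75
eef_pos: [495.5, 140.8, 35.9]
tcp_rot: [-3.141, -0.001, -0.08]
contact_force: [0.2, 0.5, -0.0]
opening: -0.002
```

```bash
python3 to.py -95 69.8 33
```

```text
clk 3.75 lane -115.6659278110153 66.23515473476854 35.93315223854583 yawerr -0.0003599978549777977 F [ 0.17325733  0.46226857 -0.04145917] op -0.0017026297679349788
shift tool mm [20.7 -3.6  3. ]
```

Call:
play_rows --moves '[[[0.004,-0.003,0],[0,0,0],0],[[0.004,0,0],[0,0,0],0],[[0.004,0,0],[0,0,0],0],[[0.003,0,0],[0,0,0],0],[[0.003,0,0],[0,0,0],0],[[0.003,0,0],[0,0,0],0],[[0.003,0,0],[0,0,0],0],[[0.003,0,0],[0,0,0],0],[[0.003,0,0],[0,0,0],0],[[0.003,0,0],[0,0,0],0],[[0.003,0,0],[0,0,0],0],[[0.003,0,0],[0,0,0],0],[[0.003,0,0],[0,0,0],0]]'

```text
clock: 5.05
eef_pos: [537.4, 140.5, 35.3]
tcp_rot: [-3.142, 0.0, -0.08]
contact_force: [-0.3, 0.2, 0.5]
opening: -0.002
```

```bash
python3 to.py -18 69.8 33; python3 -c "
from rig import *;import cv2
cv2.imwrite('pics/w2.png',grab_frame('wrist')['pixels'][:,:,::-1])"
```

```text
clk 5.05 lane -73.91890357114389 69.25836013454239 35.26626355153008 yawerr -0.00039887334671044605 F [-0.26566201  0.23474241  0.45605289] op -0.001786894542894127
shift tool mm [55.9 -0.6  2.3]
```

View pics/w2.png

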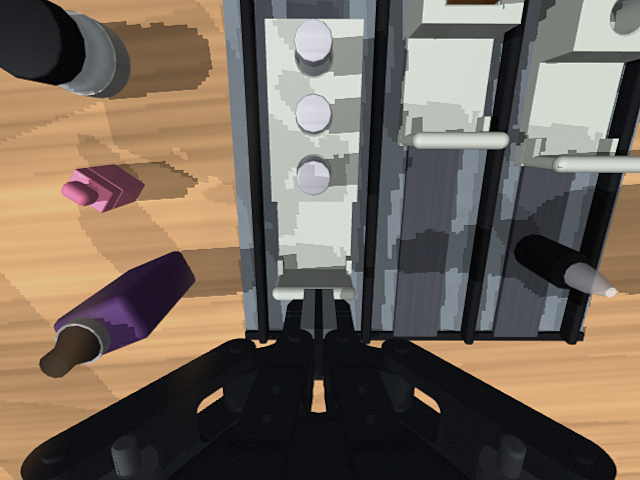

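The wrist view shows the fingertips on the vial lip's bead at (313,293), with the vials standing at (313,40–175). I keep pushing.

Call:
play_rows --moves '[[[0.003,0,0],[0,0,0],0],[[0.003,0,0],[0,0,0],0],[[0.003,0,0],[0,0,0],0],[[0.003,0,0],[0,0,0],0],[[0.003,0,0],[0,0,0],0],[[0.003,0,0],[0,0,0],0],[[0.003,0,0],[0,0,0],0],[[0.003,0,0],[0,0,0],0],[[0.003,0,0],[0,0,0],0],[[0.003,0,0],[0,0,0],0],[[0.003,0,0],[0,0,0],0],[[0.003,0,0],[0,0,0],0],[[0.003,0,0],[0,0,0],0],[[0.003,0,0],[0,0,0],0],[[0.003,0,0],[0,0,0],0],[[0,0,0],[0,0,0],0]]'

```text
clock: 6.7
eef_pos: [582.5, 136.8, 35.3]
tcp_rot: [-3.141, -0.0, -0.08]
contact_force: [0.9, -0.0, -0.1]
opening: 0.001
```

```bash
python3 to.py -15 69.8 33; python3 -c "
from rig import *;import cv2
f=grab_frame('wrist');cv2.imwrite('pics/w3.png',f['pixels'][:,:,::-1])
f=grab_frame('top');cv2.imwrite('pics/t3.png',f['pixels'][:,:,::-1])"
```

```text
clk 6.7 lane -28.65764808613404 69.26280127362547 35.309505033804435 yawerr -0.0005089678657582003 F [ 0.91513492 -0.00878702 -0.12410756] op 0.0007973015002899498
shift tool mm [13.7 -0.5  2.3]
```

View pics/w3.png

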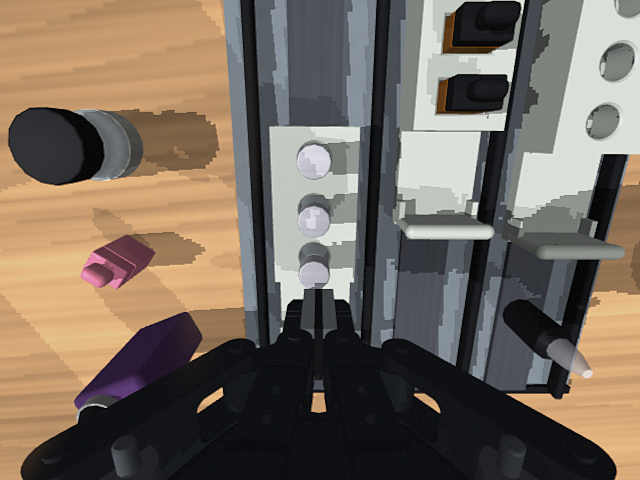

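The vials shifted in the wrist view from (313,175) to (313,270), so the carrier may not be following. I stop and check from the other cameras before moving.

```bash
python3 -c "
from rig import *;import cv2,numpy as np
s=grab_frame('scene')['pixels'][:,:,::-1];t=cv2.imread('pics/t3.png')
a=cv2.resize(s[200:360,230:490],(780,480)[:2],interpolation=3)[:,:,:]
a=cv2.resize(s[210:350,240:480],(480,280),interpolation=3)
b=cv2.resize(t[190:380,150:390],(480,380)[:2],interpolation=3)[:310]
cv2.imwrite('pics/c3.png',np.vstack([a,b]))"
```

```text
(no output)
```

View pics/c3.png

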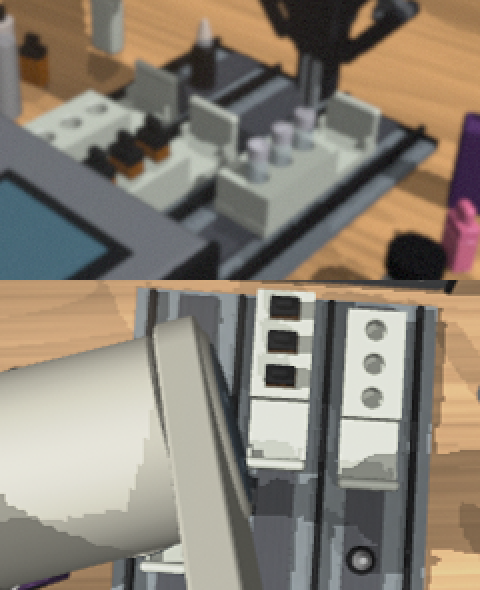

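```bash
python3 to.py; python3 - <<'E'
from geo import *
from rig import *
s=sense();p=s["eef_pos"];g=pickle.load(open("f0.pkl","rb"))["scene"]
for z in (0,25,50,75): print(z,((proj(g,p+[0,0,z])-[240,210])*2))
L=lip["vials"]
for z in (18,50): print("lip",[((proj(g,[*(L+uy*d),z])-[240,210])*2).round() for d in(-22,22)])
w=grab_frame("wrist"); print("wrist: tcp",proj(w,p),"lip",[proj(w,[*(L+uy*d),50]).round() for d in(-22,22)],"vialtop",[proj(w,[*(L+ux*d),69]).round() for d in(63,91,119)])
E
```

```text
clk 6.85 lane -29.285737982237993 69.20461314483478 35.237944496211334 yawerr -0.0004288292867112159 F [-0.75964471 -0.14902242  0.11753124] op -0.003674502953349905
0 [309.91387534 141.14384026]
25 [312.96425261 112.48828985]
50 [316.13893417  82.66501258]
75 [319.44567621  51.60114577]
lip [array([323., 121.]), array([371., 144.])]
lip [array([327.,  87.]), array([376., 108.])]
wrist: tcp [319.93355036 277.44295393] lip [array([357., 368.]), array([281., 368.])] vialtop [array([319., 281.]), array([319., 223.]), array([319., 158.])]
```

```bash
python3 - <<'E'
from geo import *
from rig import *
s=grab_frame('scene');w=grab_frame('wrist')
a=cv2.resize(np.ascontiguousarray(s['pixels'][225:295,355:445,::-1]),(720,560),interpolation=3)[:, :400]
a=cv2.resize(np.ascontiguousarray(s['pixels'][222:294,362:412,::-1]),(400,576),interpolation=3)
b=cv2.resize(np.ascontiguousarray(w['pixels'][230:374,270:370,::-1]),(400,576),interpolation=3)
cv2.imwrite('pics/z4.png',np.hstack([a,b]))
p=sense()["eef_pos"]
for z in(0,15,30): print("z+",z,"wrist front edge",proj(w,[*(p[:2]+ux*11),p[2]+z]),"scene",(proj(s,p+[0,0,z])-[362,222])*8)
print("caps lane",[(P(c,69)-lip["pods"])@ux for c in((117,305),(121,250),(125,193))])
E
```

```text
z+ 0 wrist front edge [319.98802053 259.45216339] scene [263.66652167 468.30193327]
z+ 15 wrist front edge [320.13863632 269.42983469] scene [270.9300451  400.06564528]
z+ 30 wrist front edge [320.31604301 281.18229134] scene [278.3683274  330.18760626]
caps lane [np.float64(-14.74081337475793), np.float64(10.855159734990456), np.float64(37.627236249086614)]
```

View pics/z4.png

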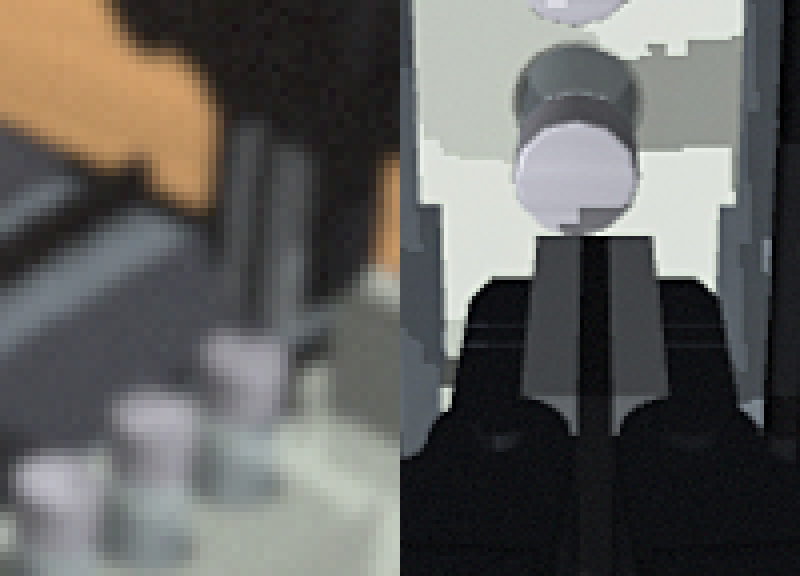

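The zoom shows the vials upright and the lip unmoved. The visible fingertips end about 25 mm higher than the reported TCP (35 mm), so they passed over the 50 mm lip with no contact. They now stop just short of vial0. I back away at once, then measure the fingertip offset.

Call:
play_rows --moves '[[[-0.005,0,0],[0,0,0],0],[[-0.01,0,0],[0,0,0],0],[[-0.01,0,-0.01],[0,0,0],0],[[-0.02,0,-0.01],[0,0,0],0],[[-0.02,0,0],[0,0,0],0],[[-0.02,0,0],[0,0,0],0],[[-0.015,0,0],[0,0,0],0],[[0,0,0],[0,0,0],0],[[0,0,0],[0,0,0],0]]'

```text
clock: 7.9
eef_pos: [482.8, 145.1, 55.8]
tcp_rot: [-3.141, -0.001, -0.08]
contact_force: [0.3, -0.6, -0.7]
opening: -0.004
```

```bash
python3 to.py -115 69.8 35; python3 - <<'E'
from geo import *
from rig import *
s=grab_frame('scene');w=grab_frame('wrist');p=sense()["eef_pos"]
o=proj(s,p).astype(int)-[25,42];print("scene crop origin",o)
a=cv2.resize(np.ascontiguousarray(s['pixels'][o[1]:o[1]+72,o[0]:o[0]+50,::-1]),(400,576),interpolation=3)
b=cv2.resize(np.ascontiguousarray(w['pixels'][230:374,270:370,::-1]),(400,576),interpolation=3)
cv2.imwrite('pics/z5.png',np.hstack([a,b])); pickle.dump((s,w,p,o),open("f5.pkl","wb"))
for z in(0,15,30): print("z+",z,"wrist h0,h11",proj(w,p+[0,0,z]),proj(w,[*(p[:2]+ux*11),p[2]+z]),"scene",(proj(s,p+[0,0,z])-o)*8)
E
```

```text
clk 7.9 lane -128.63147510479988 69.55817011480343 55.80420219203797 yawerr 0.00010534634884047656 F [ 0.27525679 -0.62324954 -0.65463616] op -0.003516864296753886
shift tool mm [13.6 -0.2 20.8]
scene crop origin [407 201]
z+ 0 wrist h0,h11 [320.07182293 277.1825616 ] [320.1078328  259.23282041] scene [206.64418418 340.91309243]
z+ 15 wrist h0,h11 [320.21166561 288.34613383] [320.25322277 269.13925294] scene [216.71628352 274.40143269]
z+ 30 wrist h0,h11 [320.37587488 301.4548788 ] [320.42446028 280.80685893] scene [227.01283385 206.40759847]
```

View pics/z5.png

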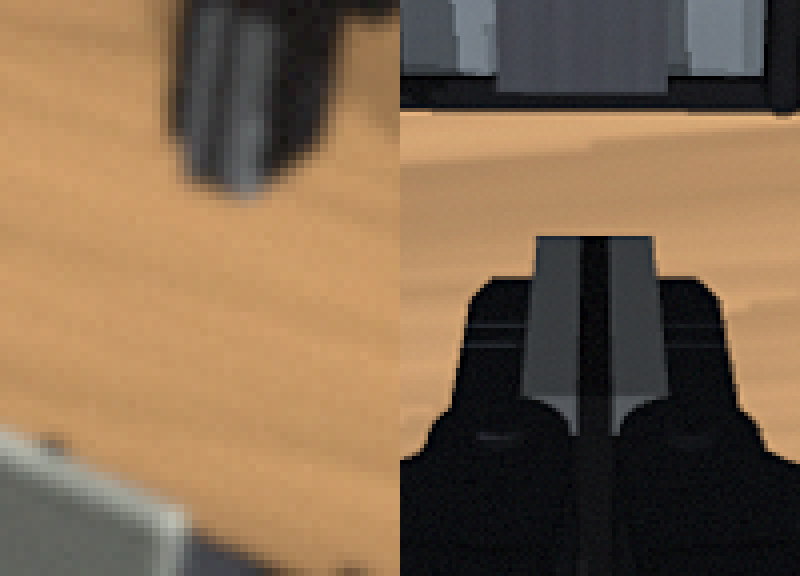

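```bash
python3 - <<'E'
from geo import *
s,w,p,o=pickle.load(open("f5.pkl","rb")); g=pickle.load(open("f0.pkl","rb"))["scene"]
from scipy.optimize import least_squares
# deck front edge / lip rows in wrist view
for lx,z in((-135,0),(-135,10),(-131.5,10)): print("deck edge",lx,z,proj(w,[*(lip["pods"]+ux*lx+uy*69.8),z]))
print("obs vial lip in wrist ->"); print(proj(w,[*lip["vials"],50]))
# triangulate tip: wrist (319.5,289), scene tip
A=np.array([*( [ (np.array(f["R"]).T@np.linalg.inv(f["intrinsics"])@[*px,1]) for f,px in((w,(319.5,289)),(s,(o[0]+232/8,o[1]+190/8)))])])
C=[-np.array(f["R"]).T@np.array(f["t"]) for f in(w,s)]
k=np.linalg.lstsq(np.c_[A[0],-A[1]],C[1]-C[0],rcond=None)[0]
X=[C[i]+A[i]*k[i] for i in(0,1)]; print("tri",X,"minus tcp",(X[0]+X[1])/2-p)
print("wrist cam minus tcp",C[0]-p)
# start: open fingertips
y=0.40978; yd=np.array([np.sin(y),-np.cos(y),0]); q=np.array([248.8,-572.8,194.6])
for z in(13,40): print("start tips",z,[proj(g,q+yd*d+[0,0,z]).round() for d in(-50,50)])
i=np.argwhere(g["pixels"][:70,190:270].max(2)<60); print("dark bottom rows",i[:,0].max(),[(c+190,i[i[:,1]==c][:,0].max()) for c in range(8,70,4) if (i[:,1]==c).any()])
E
```

```text
deck edge -135 0 [319.31857878 256.07878625]
deck edge -135 10 [319.35825689 260.8076898 ]
deck edge -131.5 10 [319.36428143 256.17470679]
obs vial lip in wrist ->
[319.7738697  191.78798762]
tri [array([493.29785001, 144.71566194,  92.33510421]), array([491.00980955, 148.6506389 ,  93.54300833])] minus tcp [ 8.72213955  1.64538591 37.33536676]
wrist cam minus tcp [ 76.42965238  -5.07982453 178.31673288]
start tips 13 [array([248.,  71.]), array([212.,  70.])]
start tips 40 [array([247.,  60.]), array([211.,  59.])]
dark bottom rows 69 [(198, np.int64(33)), (202, np.int64(36)), (206, np.int64(41)), (210, np.int64(41)), (214, np.int64(47)), (218, np.int64(29)), (222, np.int64(61)), (226, np.int64(69)), (230, np.int64(29)), (234, np.int64(29)), (238, np.int64(33)), (242, np.int64(38)), (246, np.int64(53)), (250, np.int64(36)), (254, np.int64(33))]
```

The cameras agree with the reported pose, but the visible shut tips triangulate about 35 mm above the TCP, and the start image shows the same. I therefore aim with tip z ≈ TCP z + 35 and lower to TCP z ≈ 0 in front of the lip.

Call:
play_rows --moves '[[[0.007,0,0],[0,0,0],0],[[0.007,0,0.01],[0,0,0],0],[[0,0,0.01],[0,0,0],0],[[0,0,0.01],[0,0,0],0],[[0,0,0.01],[0,0,0],0],[[0,0,0.005],[0,0,0],0],[[0,0,0.005],[0,0,0],0],[[0,0,0.003],[0,0,0],0],[[0,0,0],[0,0,0],0],[[0,0,0],[0,0,0],0]]'

```text
clock: 9.0
eef_pos: [496.4, 143.8, 2.5]
tcp_rot: [-3.141, -0.0, -0.08]
contact_force: [0.9, -0.2, -0.0]
opening: -0.002
```

```bash
python3 to.py -95 69.8 0
```

```text
clk 9.0 lane -114.97144535402785 69.35939481054086 2.4968177915737426 yawerr -0.00033921890990366854 F [ 0.87083256 -0.17674168 -0.03979947] op -0.0018699451658061258
shift tool mm [20.  -0.4  2.5]
```

No contact at TCP z 2.5 mm, which is below the 10 mm runner top, so the tips really do sit well above the reported TCP. I push forward slowly.

Call:
play_rows --moves '[[[0.003,0,0.002],[0,0,0],0],[[0.003,0,0],[0,0,0],0],[[0.003,0,0],[0,0,0],0],[[0.002,0,0],[0,0,0],0],[[0.002,0,0],[0,0,0],0],[[0.002,0,0],[0,0,0],0],[[0.002,0,0],[0,0,0],0],[[0.002,0,0],[0,0,0],0],[[0.002,0,0],[0,0,0],0],[[0.002,0,0],[0,0,0],0],[[0.002,0,0],[0,0,0],0],[[0.002,0,0],[0,0,0],0],[[0.002,0,0],[0,0,0],0],[[0.002,0,0],[0,0,0],0],[[0.002,0,0],[0,0,0],0],[[0.002,0,0],[0,0,0],0],[[0.002,0,0],[0,0,0],0]]'

```text
clock: 10.7
eef_pos: [533.2, 140.7, 0.2]
tcp_rot: [3.142, 0.0, -0.08]
contact_force: [-2.0, -0.8, -0.7]
opening: -0.002
```

```bash
python3 to.py -15 69.8 0; cat > lipchk.py <<'E'
# numeric check from the wrist view: carrier x from the vial caps / lip; saves picture
from geo import *
from rig import *
import sys
w=grab_frame('wrist'); im=w['pixels'][:,:,::-1].copy(); cv2.imwrite(sys.argv[1],im)
hsv=cv2.cvtColor(im,cv2.COLOR_BGR2HSV)
m=((hsv[:,:,0]>115)&(hsv[:,:,0]<140)&(hsv[:,:,1]>8)&(hsv[:,:,1]<40)&(hsv[:,:,2]>170)).astype(np.uint8)
n,l,st,ce=cv2.connectedComponentsWithStats(cv2.morphologyEx(m,cv2.MORPH_OPEN,np.ones((5,5))))
for i in range(1,n):
    if 300<st[i,4]<3000:
        X=ray(w,ce[i],69)[:2]-lip["pods"]; print("cap",ce[i].round(),st[i,4],"lane",(X@ux).round(1),(X@uy).round(1))
E
python3 lipchk.py pics/w6.png
```

```text
clk 10.7 lane -78.0491017839444 69.20316085678415 0.23412281471826835 yawerr -0.00035607435471644855 F [-2.04752029 -0.8125416  -0.72660583] op -0.001760461468824937
shift tool mm [63.  -0.6  0.2]
cap [309.  10.] 412 lane 33.0 72.7
cap [313. 109.] 338 lane 7.2 71.8
cap [319. 131.] 404 lane 0.8 70.0
```

View pics/w6.png

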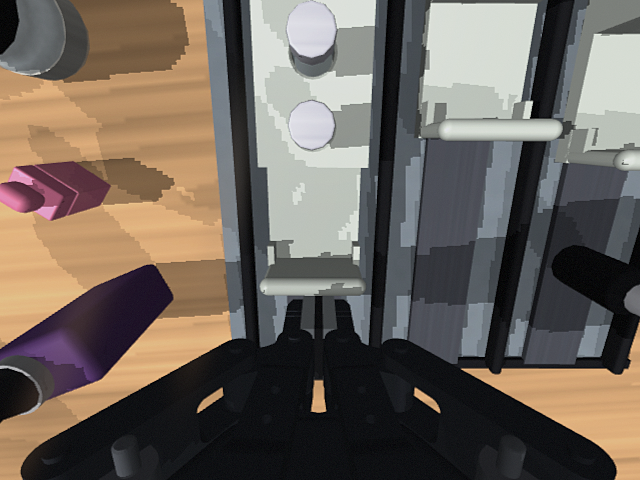

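The lip bead at (312,285) now hides the fingertips, so they are below its top and pressing against the lip. The drag is 2 N, and the caps at (311,28) and (311,125) stand upright. I compute how far the carrier is still out.

```bash
python3 - <<'E'
from geo import *
from rig import *
w=grab_frame('wrist')
L=lambda p,z:[((ray(w,p,z)[:2]-lip["pods"])@u).round(1) for u in(ux,uy)]
print("lip",L((312,285),48),"pods lip",L((500,129),48),"cap",L((311,125),69),L((311,28),69),"wristcam z",(-w["R"].T@w["t"])[2])
E
```

```text
lip [np.float64(-60.5), np.float64(72.9)] pods lip [np.float64(2.3), np.float64(3.2)] cap [np.float64(2.9), np.float64(72.5)] [np.float64(29.1), np.float64(72.3)] wristcam z 178.39715433235318
```

The lip sits 15 mm ahead of the TCP with about 63 mm to go. I push most of the way, then finish slowly.

Call:
play_rows --moves '[[[0.003,0,0],[0,0,0],0],[[0.003,0,0],[0,0,0],0],[[0.003,0,0],[0,0,0],0],[[0.003,0,0],[0,0,0],0],[[0.003,0,0],[0,0,0],0],[[0.003,0,0],[0,0,0],0],[[0.003,0,0],[0,0,0],0],[[0.003,0,0],[0,0,0],0],[[0.003,0,0],[0,0,0],0],[[0.003,0,0],[0,0,0],0],[[0.003,0,0],[0,0,0],0],[[0.003,0,0],[0,0,0],0],[[0.003,0,0],[0,0,0],0],[[0.003,0,0],[0,0,0],0],[[0.003,0,0],[0,0,0],0],[[0.003,0,0],[0,0,0],0],[[0.003,0,0],[0,0,0],0],[[0.003,0,0],[0,0,0],0],[[0.002,0,0],[0,0,0],0],[[0,0,0],[0,0,0],0]]'

```text
clock: 12.8
eef_pos: [589.5, 136.4, 0.3]
tcp_rot: [-3.141, -0.001, -0.08]
contact_force: [-0.1, 0.0, -0.4]
opening: -0.002
```

```bash
python3 to.py -15 69.8 0
```

```text
clk 12.8 lane -21.568540584389265 69.37404120015806 0.3359366594171062 yawerr -0.0005532362129108542 F [-0.13422544  0.02676499 -0.36579233] op -0.0016536826105872262
shift tool mm [ 6.6 -0.4  0.3]
```

Call:
play_rows --moves '[[[0.001,0,0],[0,0,0],0],[[0.001,0,0],[0,0,0],0],[[0.001,0,0],[0,0,0],0],[[0.001,0,0],[0,0,0],0],[[0,0,0],[0,0,0],0]]'

```text
clock: 13.3
eef_pos: [593.2, 136.0, 0.3]
tcp_rot: [-3.141, -0.0, -0.08]
contact_force: [-0.2, -0.5, 0.8]
opening: 0.002
```

Call:
play_rows --moves '[[[0.001,0,0],[0,0,0],0],[[0,0,0],[0,0,0],0]]'

```text
clock: 13.5
eef_pos: [594.1, 135.9, 0.3]
tcp_rot: [-3.141, -0.0, -0.08]
contact_force: [-0.1, 0.8, 0.1]
opening: 0.002
```

```bash
python3 to.py -15 69.8 0; python3 -c "
from rig import *;import cv2
f=grab_frame('wrist');cv2.imwrite('pics/w7.png',f['pixels'][:,:,::-1])"
```

```text
clk 13.5 lane -16.973336393640228 69.25638376023554 0.30605531825089044 yawerr -0.0004733386849527371 F [-0.09009146  0.84364381  0.07350179] op 0.0015225674322697402
shift tool mm [ 2.  -0.5  0.3]
```

View pics/w7.png

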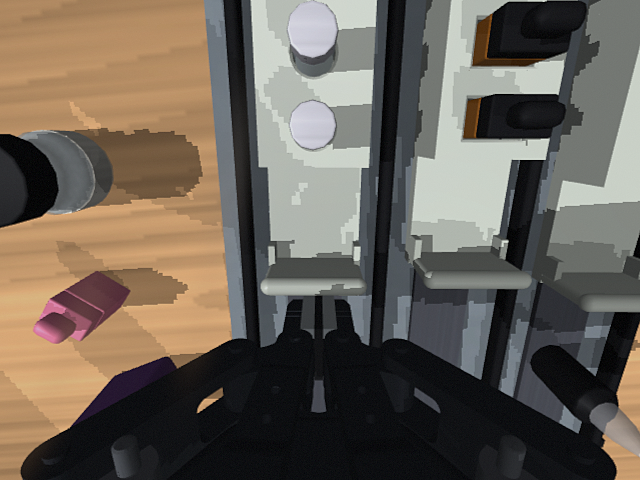

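The vial lip at (314,285) is now level with the pod lip at (476,284), which is the home reference, so the carrier is home to about 1–2 mm. The vials are upright. I back off, lift, and tilt the tool 0.2 rad so the gripper body leans away from the pods.

Call:
play_rows --moves '[[[-0.005,0,0],[0,0,0],0],[[-0.015,0,0],[0,0,0],0],[[-0.01,0,-0.02],[0,0,0],0],[[0,0,-0.03],[0,0,0],0],[[0,0,-0.03],[0,0,0],0],[[0,0,-0.03],[0,0,0],0],[[0,0,0],[0,0.1,0],0],[[0,0,0],[0,0.1,0],0],[[0,0,0],[0,0,0],0],[[0,0,0],[0,0,0],0],[[0,0,0],[0,0,0],0]]'

```text
clock: 14.65
eef_pos: [565.0, 138.5, 110.7]
tcp_rot: [-3.141, -0.2, -0.08]
contact_force: [-0.2, 0.2, 0.4]
opening: 0.003
```

```bash
python3 to.py 30 0 100;python3 -c "
from rig import *;import cv2
print(sense()['tcp_rot'])
f=grab_frame('wrist');cv2.imwrite('pics/w8.png',f['pixels'][:,:,::-1])"
```

```text
clk 14.65 lane -46.18317239407414 69.5346536397622 110.65359244351836 yawerr -0.00047267844799851744 F [-0.20343662  0.17774785  0.37998897] op 0.0032385000531356526
shift tool mm [72.6 69.5 25.5]
[-3.14126738 -0.19962357 -0.08026369]
```

Call:
play_rows --moves '[[[0.018,0.0174,0.0064],[0,0,0],0],[[0.018,0.0174,0.0064],[0,0,0],0],[[0.018,0.0174,0.0064],[0,0,0],0],[[0.0186,0.0173,0.0063],[0,0,0],0],[[0,0,0],[0,0,0],0],[[0,0,0],[0,0,0],0]]'

```text
clock: 15.3
eef_pos: [634.8, 62.3, 99.1]
tcp_rot: [-3.142, -0.199, -0.082]
contact_force: [-0.4, 0.7, -0.7]
opening: 0.001
```

```bash
python3 to.py 30 0 2; python3 - <<'E'
from geo import *
from rig import *
from scipy.spatial.transform import Rotation as Ro
s=sense();w=grab_frame("wrist");R=Ro.from_euler("xyz",s["tcp_rot"]).as_matrix()
tip=s["eef_pos"]-35*R[:,2];print("tip lane",(tip[:2]-lip["pods"])@ux,(tip[:2]-lip["pods"])@uy,tip[2])
print("front-edge tip px pred (obs ~ (319,289))",proj(w,tip+11*R[:,0]),proj(w,tip))
# pods lip in wrist: bright bead
im=w["pixels"][:,:,::-1].copy();cv2.imwrite("pics/w9.png",im)
print("pred pod lip px",proj(w,[*lip["pods"],48]),"pod0 top",proj(w,[*(lip["pods"]+ux*65),72]))
E
```

```text
clk 15.3 lane 29.470317758333582 -0.8735130104084566 99.14681320324867 yawerr -0.0021002770225773543 F [-0.38448941  0.71702722 -0.71616307] op 0.0005923777092120602
shift tool mm [-18.7  -0.9  95.3]
tip lane 22.56128540378539 -0.8621330939626856 133.45811079487743
front-edge tip px pred (obs ~ (319,289)) [320.48245028 285.53807167] [320.42522766 306.72570527]
pred pod lip px [318.51460649 302.27060896] pod0 top [318.39296841 214.3827649 ]
```

The start image puts the palm about 110 mm above the TCP, so the whole gripper sits about 40 mm higher than reported and the body will clear the pods. I descend into the pocket behind the pod lip.

Call:
play_rows --moves '[[[-0.004,-0.0009,0.0204],[0,0,0],0],[[-0.004,0,0.0204],[0,0,0],0],[[-0.002,0,0.0102],[0,0,0],0],[[-0.002,0,0.0102],[0,0,0],0],[[-0.002,0,0.0102],[0,0,0],0],[[0,0,0],[0,0,0],0]]'

```text
clock: 15.95
eef_pos: [634.1, 63.9, 25.7]
tcp_rot: [3.141, -0.198, -0.08]
contact_force: [-0.4, -0.3, -0.7]
opening: -0.002
```

```bash
python3 to.py 30 0 -5
```

```text
clk 15.95 lane 28.659838741336277 0.6217289977421515 25.73505967855604 yawerr -7.231002622369587e-05 F [-0.36611876 -0.29028032 -0.66613675] op -0.0018408579931447659
shift tool mm [-4.7  0.6 30.4]
```

Call:
play_rows --moves '[[[-0.001,0,0.01],[0,0,0],0],[[-0.001,0,0.008],[0,0,0],0],[[-0.001,0,0.006],[0,0,0],0],[[-0.001,0,0.006],[0,0,0],0],[[0,0,0],[0,0,0],0]]'

```text
clock: 16.45
eef_pos: [636.4, 63.5, -4.3]
tcp_rot: [3.141, -0.199, -0.08]
contact_force: [-0.1, 0.2, -0.1]
opening: -0.001
```

```bash
python3 to.py -10 0 -5
```

```text
clk 16.45 lane 30.91585015059091 0.4443925937127843 -4.279157390846361 yawerr -0.0004284513284349839 F [-0.09794664  0.17590034 -0.0819874 ] op -0.0011409812856460807
shift tool mm [-40.3   0.5  -7.4]
```

In the pocket with no contact. I draw out the first 30 mm slowly and check.

Call:
play_rows --moves '[[[-0.00294,0,-0.0006],[0,0,0],0],[[-0.00196,0,-0.0004],[0,0,0],0],[[-0.00196,0,-0.0004],[0,0,0],0],[[-0.00196,0,-0.0004],[0,0,0],0],[[-0.00196,0,-0.0004],[0,0,0],0],[[-0.00196,0,-0.0004],[0,0,0],0],[[-0.00196,0,-0.0004],[0,0,0],0],[[-0.00196,0,-0.0004],[0,0,0],0],[[-0.00196,0,-0.0004],[0,0,0],0],[[-0.00196,0,-0.0004],[0,0,0],0],[[-0.00196,0,-0.0004],[0,0,0],0],[[-0.00196,0,-0.0004],[0,0,0],0],[[-0.00196,0,-0.0004],[0,0,0],0],[[-0.00196,0,-0.0004],[0,0,0],0],[[-0.00196,0,-0.0004],[0,0,0],0]]'

```text
clock: 17.95
eef_pos: [605.9, 66.1, -3.2]
tcp_rot: [-3.142, -0.2, -0.08]
contact_force: [1.3, 1.1, 1.7]
opening: 0.001
```

```bash
python3 to.py -80 0 -5; cat > amber.py <<'E'
from geo import *
from rig import *
g0=pickle.load(open("f0.pkl","rb"))
def am(im):
    h=cv2.cvtColor(np.ascontiguousarray(im[:,:,::-1]),cv2.COLOR_BGR2HSV)[225:320,275:420]
    return None
s=grab_frame("scene");d=cv2.absdiff(s["pixels"],g0["scene"]["pixels"]).max(2)
# where did the pod-lip plate go: bright low-saturation pixels along predicted lip positions
im=cv2.cvtColor(np.ascontiguousarray(s["pixels"][:,:,::-1]),cv2.COLOR_BGR2HSV)
for dx in range(0,-121,-10):
    q=[proj(s,[*(lip["pods"]+ux*dx+uy*v),z]) for v in(-15,-5,5,15) for z in(44,)]
    print(dx,[tuple(int(c) for c in s["pixels"][int(round(b)),int(round(a))]) for a,b in q])
E
python3 amber.py
```

```text
clk 17.95 lane 0.38375815532016283 0.6373049669878346 -3.2012968278989224 yawerr -0.00040757972748699245 F [1.25539217 1.0514598  1.72754958] op 0.0010486010852731656
shift tool mm [-79.1   0.7 -14.2]
0 [(84, 90, 95), (82, 86, 86), (99, 102, 104), (51, 52, 51)]
-10 [(71, 72, 74), (88, 90, 90), (37, 37, 38), (51, 56, 56)]
-20 [(58, 60, 62), (69, 70, 71), (43, 41, 44), (92, 94, 90)]
-30 [(99, 105, 107), (35, 32, 32), (116, 117, 114), (178, 183, 173)]
-40 [(34, 35, 33), (31, 30, 28), (71, 74, 80), (114, 122, 129)]
-50 [(32, 30, 31), (31, 27, 29), (77, 82, 87), (112, 120, 126)]
-60 [(38, 36, 38), (33, 31, 32), (86, 90, 96), (109, 118, 124)]
-70 [(32, 30, 33), (31, 29, 24), (75, 79, 83), (111, 118, 126)]
-80 [(35, 31, 33), (24, 20, 19), (47, 45, 41), (57, 50, 48)]
-90 [(34, 30, 32), (30, 29, 27), (176, 134, 92), (175, 134, 91)]
-100 [(34, 30, 30), (60, 48, 33), (188, 145, 96), (190, 144, 97)]
-110 [(33, 29, 30), (114, 88, 64), (194, 147, 97), (193, 147, 98)]
-120 [(38, 33, 32), (130, 101, 69), (203, 153, 102), (201, 154, 103)]
```

```bash
cat > amber.py <<'E'
from geo import *
from rig import *
g0=pickle.load(open("f0.pkl","rb"))["scene"]
def lips(s,ly,rng):
    # top edge of lip plate seen from scene camera, sampled at several y; z=48
    out=[]
    for v in(10,14,18):
        r=[(dx,s["pixels"][tuple(np.round(proj(s,[*(lip["pods"]+ux*dx+uy*(ly+v)),46])).astype(int)[::-1])].min()) for dx in rng]
        out.append([dx for dx,b in r if b>135])
    return out
if __name__=="__main__":
    s=grab_frame("scene");rng=range(15,-125,-3)
    print("start",lips(g0,0,rng)); print("now",lips(s,0,rng)); print("vials now",lips(s,70,rng))
E
python3 amber.py
```

```text
start [[0, -3], [0, -3], [0, -3]]
now [[-27, -30], [-27, -30, -33], [-27, -30]]
vials now [[-3, -6], [-3, -6, -9], [-3, -6, -9]]
```

The scene samples show the pod lip has moved about 28 mm with the fingers, at a drag of about 1.3 N. I continue the draw.

Call:
play_rows --moves '[[[-0.0039,0,-0.0007],[0,0,0],0],[[-0.0039,0,-0.0007],[0,0,0],0],[[-0.0039,0,-0.0007],[0,0,0],0],[[-0.0039,0,-0.0007],[0,0,0],0],[[-0.0039,0,-0.0007],[0,0,0],0],[[-0.0039,0,-0.0007],[0,0,0],0],[[-0.0039,0,-0.0007],[0,0,0],0],[[-0.0039,0,-0.0007],[0,0,0],0],[[-0.0039,0,-0.0007],[0,0,0],0],[[-0.0039,0,-0.0007],[0,0,0],0],[[-0.0039,0,-0.0007],[0,0,0],0],[[-0.0039,0,-0.0007],[0,0,0],0],[[-0.0039,0,-0.0007],[0,0,0],0],[[-0.0039,0,-0.0007],[0,0,0],0],[[-0.0039,0,-0.0007],[0,0,0],0],[[-0.0039,0,-0.0007],[0,0,0],0],[[-0.0039,0,-0.0007],[0,0,0],0],[[-0.002,0,-0.0004],[0,0,0],0],[[0,0,0],[0,0,0],0]]'

```text
clock: 19.95
eef_pos: [536.2, 71.6, -4.9]
tcp_rot: [3.141, -0.199, -0.08]
contact_force: [0.1, -0.4, 0.4]
opening: -0.004
```

```bash
python3 to.py -80 0 -5; python3 amber.py
```

```text
clk 19.95 lane -69.59221860443218 0.5354179283699928 -4.927468161807412 yawerr -0.0002863212358444195 F [ 0.09084983 -0.40597526  0.41317938] op -0.004466751038477509
shift tool mm [-10.2   0.5  -2. ]
start [[0, -3], [0, -3], [0, -3]]
now [[-99, -102], [15, 12, 9, -12, -39, -96, -99, -102], [15, 12, 9, 6, -3, -6, -9, -12, -15, -27, -33, -36, -39, -96, -99, -102]]
vials now [[-3, -6], [-3, -6], [-3, -6, -9]]
```

Lip at about −99 mm. I go the last stretch in 1 mm steps, watching the force for the stop.

Call:
play_rows --moves '[[[-0.001,0,-0.0002],[0,0,0],0],[[-0.001,0,-0.0002],[0,0,0],0],[[-0.001,0,-0.0002],[0,0,0],0],[[-0.001,0,-0.0002],[0,0,0],0],[[-0.001,0,-0.0002],[0,0,0],0],[[-0.001,0,-0.0002],[0,0,0],0],[[-0.001,0,-0.0002],[0,0,0],0],[[0,0,0],[0,0,0],0]]'

```text
clock: 20.8
eef_pos: [529.6, 72.2, -4.7]
tcp_rot: [3.142, -0.2, -0.08]
contact_force: [0.4, 0.2, -0.0]
opening: -0.003
```

Call:
play_rows --moves '[[[-0.001,0,-0.0002],[0,0,0],0],[[0,0,0],[0,0,0],0]]'

```text
clock: 21.0
eef_pos: [528.7, 72.3, -4.8]
tcp_rot: [-3.142, -0.2, -0.08]
contact_force: [-0.2, -0.8, -0.0]
opening: -0.004
```

```bash
python3 to.py; python3 amber.py
```

```text
clk 21.0 lane -77.14184071203483 0.6610428653174057 -4.750813610673359 yawerr -0.00037667862916150596 F [-0.2440809  -0.83967008 -0.02681458] op -0.0042229388580673835
start [[0, -3], [0, -3], [0, -3]]
now [[-105, -108, -111], [6, 3, -18, -21, -45, -48, -105, -108, -111], [15, 12, 9, 6, 3, 0, -9, -12, -15, -18, -21, -24, -39, -42, -45, -102, -105, -108]]
vials now [[-3, -6], [-3, -6], [-3, -6, -9]]
```

Call:
play_rows --moves '[[[-0.001,0,-0.0002],[0,0,0],0],[[0,0,0],[0,0,0],0]]'

```text
clock: 21.25
eef_pos: [527.7, 72.4, -4.7]
tcp_rot: [3.142, -0.2, -0.08]
contact_force: [0.7, 0.4, -0.6]
opening: -0.0
```

Call:
play_rows --moves '[[[-0.001,0,-0.0002],[0,0,0],0],[[0,0,0],[0,0,0],0]]'

```text
clock: 21.45
eef_pos: [526.7, 72.5, -4.7]
tcp_rot: [-3.142, -0.2, -0.08]
contact_force: [0.0, 0.1, 0.2]
opening: -0.002
```

Call:
play_rows --moves '[[[-0.0005,0,-0.0001],[0,0,0],0],[[0,0,0],[0,0,0],0]]'

```text
clock: 21.65
eef_pos: [526.2, 72.5, -4.7]
tcp_rot: [-3.142, -0.2, -0.08]
contact_force: [0.3, -1.0, 0.3]
opening: -0.001
```

Lip now about −108.5 mm. I step off the lip by 5 mm and lift straight out.

Call:
play_rows --moves '[[[0.0049,0,0.001],[0,0,0],0],[[0,0,0],[0,0,0],0],[[0.002,0,-0.0098],[0,0,0],0],[[0.004,0,-0.0196],[0,0,0],0],[[0.006,0,-0.0294],[0,0,0],0],[[0.006,0,-0.0294],[0,0,0],0],[[0.008,0,-0.0392],[0,0,0],0],[[-0.04,0,-0.02],[0,0,0],0],[[-0.05,0,-0.01],[0,0,0],0],[[-0.05,0,-0.01],[0,-0.1,0],0],[[-0.05,0,0],[0,-0.1,0],0],[[0,0,0],[0,0,0],0],[[0,0,0],[0,0,0],0]]'

```text
clock: 22.95
eef_pos: [339.6, 87.7, 132.2]
tcp_rot: [-3.141, -0.002, -0.08]
contact_force: [0.6, -0.5, -0.0]
opening: -0.001
```

```bash
python3 to.py -35 69.8 90; python3 amber.py; python3 - <<'E'
from geo import *
from rig import *
t=grab_frame("top"); cv2.imwrite("pics/t9.png",t["pixels"][:,:,::-1])
g=cv2.cvtColor(t["pixels"],cv2.COLOR_RGB2GRAY)
g0=cv2.cvtColor(f["pixels"],cv2.COLOR_RGB2GRAY)
def prof(g,ly):
    xs=np.arange(14,-125,-1.)
    v=[np.mean([cv2.getRectSubPix(g,(1,1),tuple(map(float,proj(t,[*(lip["pods"]+ux*x+uy*(ly+k)),48]))))[0,0] for k in(-15,-7,0,7,15)]) for x in xs]
    d=np.diff(v); return [(xs[i],round(d[i])) for i in np.where(d<-22)[0]]
for n,ly in(("pods",0),("vials",69.8),("empty",-69.8)): print(n,"before",prof(g0,ly),"now",prof(g,ly))
s=grab_frame("scene")["pixels"]; a=cv2.resize(np.ascontiguousarray(s[210:350,240:480,::-1]),(480,280),interpolation=3)
b=cv2.resize(np.ascontiguousarray(t["pixels"][185:385,140:430,::-1]),(480,331),interpolation=3)
cv2.imwrite("pics/c9.png",np.vstack([a,b[:310]]))
E
```

```text
clk 22.95 lane -266.8007942742244 0.8647269190335939 132.23464120491414 yawerr -3.978039471679018e-05 F [ 0.64068563 -0.49845088 -0.01099669] op -0.001039175632939849
shift tool mm [231.7 -68.9  42.8]
start [[0, -3], [0, -3], [0, -3]]
now [[-54, -57, -60, -105, -108, -111], [6, 3, -21, -24, -45, -48, -51, -54, -57, -60, -108, -111], [12, 9, 6, 3, 0, -15, -18, -21, -24, -27, -36, -39, -42, -45, -48, -51, -54, -57, -105, -108, -111]]
vials now [[-3, -6], [-3, -6, -9], [-3, -6, -9]]
pods before [(np.float64(-1.0), -32), (np.float64(-2.0), -54), (np.float64(-3.0), -35)] now [(np.float64(-5.0), -39), (np.float64(-6.0), -48), (np.float64(-31.0), -26), (np.float64(-32.0), -48), (np.float64(-33.0), -33), (np.float64(-99.0), -29), (np.float64(-107.0), -28), (np.float64(-108.0), -58), (np.float64(-109.0), -35)]
vials before [(np.float64(-28.0), -25), (np.float64(-74.0), -30), (np.float64(-81.0), -26), (np.float64(-82.0), -46), (np.float64(-83.0), -26)] now [(np.float64(-4.0), -31), (np.float64(-5.0), -55), (np.float64(-6.0), -31)]
empty before [(np.float64(-12.0), -27), (np.float64(-13.0), -48), (np.float64(-14.0), -32)] now [(np.float64(-12.0), -29), (np.float64(-13.0), -56), (np.float64(-14.0), -40)]
```

The top view's lip edges read:
- **Pods:** 106 mm out.
- **Vials:** about 3 mm from home.
- **Empty carrier:** unchanged.

I take a last look before handing in.

View pics/c9.png

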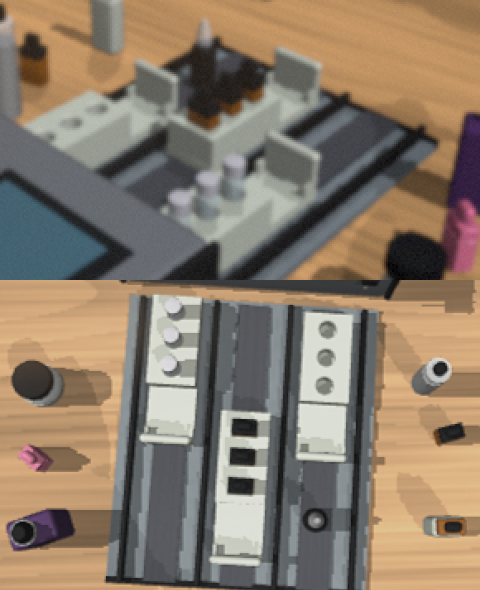

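The pods at (243,427–486) stand in the drawn-out carrier, with its lip at (237,560). The vials at (170,305–365) stand in the home carrier, with its lip at (165,437). The empty carrier, the dropper at (316,520) and the bystanders are as they were.

```bash
python3 -c "
from rig import *
print(sign_off())"
```

```text
the job is handed in; nothing more can be done
None
```

The job is done and handed in at about 23 s of the 53 s allowed; sign-off reports no verdict. I pushed the vial carrier home with the shut fingertips and hooked the pod carrier's lip from its pocket to draw it out.

**Last checks, from lip edges in the top view:**

| Carrier | Position | Allowed |
|---|---|---|
| Pods | about 106 mm out (limit stop 110) | above 100 |
| Vials | about 3 mm from home | below 8 |
| Empty | unchanged | within 8 of start |

- **Pods, vials and bystanders:** all pods and vials stand upright in their wells, and the dropper and other bystanders look untouched. The gripper is clear of everything.
- **Force:** the highest reading was about 2 N, read only at the end of each move.
- **Stops not felt:** I stopped just short of both ends, so neither hard stop was confirmed by contact.

**What disagreed:** the real fingertips sit 35 to 40 mm above the reported TCP. Because of this, the first push passed over the vial lip without touching it and ended only a few millimetres from the first vial. No contact showed in the forces or pictures, and I backed off, corrected the height and repeated the push. A wrist view had suggested the vials were 1–2 mm from home, slightly better than the 3 mm from the top view.

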